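# Set out the charged bedside candles, switched on

### The arm

A 6-joint arm with a two-finger parallel gripper is mounted at the origin on the work surface. World frame = base frame: x ahead of the robot, y to its left, z up, the work surface at z = 0. Lengths are in m, angles in rad, forces in N, time in s.
With the tool pointing down it reaches from about 0.4 to 0.825 m from the base axis. Payload 7 kg.
Tool frame: the origin (TCP) lies at the very end of the fingers, on their centre line; the grasp point (between the pads) lies 19 mm behind it (arm.grip_point_offset is the distance from the TCP to the grasp point, in m); z points along the fingers, y is the line along which they close (so a half turn about z gives the same grasp; the last joint's range is limited). The gripper opens to 88 mm and grips with 3 to 60 N. Pads are 19 mm wide; open, the fingers measure 130 mm over their backs; the gripper's body (78 mm by 193 mm) begins 47 mm behind the grasp point.
Start: joints at [-0.987, 0.359, 0.012, 0, -1.224, -0.288], TCP at [0.197, -0.646, 0.227] pointing down, gripper open.
Joint ranges: [-3.07, 3.07], [-1.43, 2.12], [-1.02, 1.25], [-3.03, 1.67], [-3.05, -0], [-3.03, 3.03]. Speed limits (rad/s): [2.39, 2.39, 3.01, 3.14, 3.14, 3.14].

### API

Orientations are given as [roll, pitch, yaw] about the fixed x, y, z axes, in that order (R = Rz(yaw) Ry(pitch) Rx(roll)).
In Python, from station import arm, cams gives the robot as it stands.
- The arm moves only by the shell command python3 -m handwheel 'ROWS' [FORCE]. ROWS is JSON, a list that holds one entry, the list of rows, each a list of 7 numbers: the shift along the tool's x, y, z normalised to -1 to 1, where 1 is 0.08 m, then the turn, a rotation vector about the tool's x, y, z normalised to -1 to 1, where 1 is 0.5 rad, then the closure in counts, from 0 (fully open) to 255 (shut). In form: [[[x, y, z, wx, wy, wz, hand], ...]]. A call has 1 to 5 rows; each row is the pose to reach, as a shift and turn from the pose commanded when the call began, along the tool's axes at that moment; what a row does not reach only later rows make up. A row lasts 1/8 s, in which the tool goes at most 62.5 mm and 10.7 degrees, less where a joint would pass 70% of its speed; a pose out of reach is approached as far as the arm can. A call with a number of a shift or a turn outside -1 to 1 is refused whole. A call with a gripper value outside its range is refused whole. The fingers move at their own pace and stop on an object; FORCE is the grip in N (left out, the last holds). Time passes only in rows, so rows that repeat a pose let the fingers close. It gives the time, the measured TCP pose, the force, the opening and the grip force at its end, in the units of the state.
- arm.get_state(): the state, without advancing time (a new reading comes with each control period).
- cams.grab_frame(name): name is "side" or "top"; returns the picture (400x640x3 uint8, blue, green, red); there is no depth.
- cams.camera_info(name): a dict with "camera_matrix" (3x3 intrinsics, pixels), "R" (3x3) and "t" (3): a world point X has camera coordinates R X + t. Camera axes: x right, y down, z forward; pixel columns grow to the right and rows downward; lengths in m; the calibration is good to about 2 mm. A picture is of the moment at which its call begins. camera_info takes no time and is no camera call.
- arm.job_done(): hands the job in; it is judged then, once.
The state is a dict: "t": time; "q": joint angles; "qd": joint speeds; "joint_efforts": joint torques, N m; "eef_pos": TCP position; "ee_rot": TCP orientation; "force": force on the tool from outside, world axes, zero at the start; "moment": the same for the moment, N m; "width": finger opening in m; "gripper_force": force on a finger pad.
Only numpy, scipy, OpenCV 4.12 (cv2) and the standard library are available. Lean on these libraries where they do the work, as an engineer would, in place of code of your own. Each camera call takes 0.05 s, during which the arm holds its last target. There are 200 camera calls.

### The job

Lift the red ejector handle all the way up to knock the battery candles out of the charging stand, and stand each one upright, wholly on a black dish of its own. When all of them stand on dishes, push the ejector fully back down. Leave every candle switched on, its orange push-push button latched in (some may be on already; one press to the stop switches on or off), and leave the notebook, glasses and pen where they are.

Things in the scene. Friction and masses are not known exactly. Their poses are not given: they have to be found in the camera images.
- candle1: Cream battery candle, an upright cylinder 60 mm in diameter, 70 mm high to the rim, 0.27 kg; one of up to three alike, may be absent. Origin: centre of its underside, z up along the candle. Orange push-push button in its top.
- candle1_rim (a point): Centre of that candle's top rim, z up. The orange button, 30 mm wide, rises here on the axis: its top is 23 mm above when out (off), 12 mm when latched in (on), 1 mm at its stop. Pushed to the stop and let go it changes state; short pushes do not. Spring 2 N when out, 2.5 N latched, 3 N at the stop, up to 3 N more with speed; push at 0.03 m/s or less, a jab may skip. State unknown at the start: feel the height with under 1.8 N, or look.
- candle2: Cream battery candle, an upright cylinder 60 mm in diameter, 70 mm high to the rim, 0.27 kg; one of up to three alike, may be absent. Origin: centre of its underside, z up along the candle. Orange push-push button in its top.
- candle2_rim (a point): Centre of that candle's top rim, z up. The orange button, 30 mm wide, rises here on the axis: its top is 23 mm above when out (off), 12 mm when latched in (on), 1 mm at its stop. Pushed to the stop and let go it changes state; short pushes do not. Spring 2 N when out, 2.5 N latched, 3 N at the stop, up to 3 N more with speed; push at 0.03 m/s or less, a jab may skip. State unknown at the start: feel the height with under 1.8 N, or look.
- candle3: Cream battery candle, an upright cylinder 60 mm in diameter, 70 mm high to the rim, 0.27 kg; one of up to three alike, may be absent. Origin: centre of its underside, z up along the candle. Orange push-push button in its top.
- candle3_rim (a point): Centre of that candle's top rim, z up. The orange button, 30 mm wide, rises here on the axis: its top is 23 mm above when out (off), 12 mm when latched in (on), 1 mm at its stop. Pushed to the stop and let go it changes state; short pushes do not. Spring 2 N when out, 2.5 N latched, 3 N at the stop, up to 3 N more with speed; push at 0.03 m/s or less, a jab may skip. State unknown at the start: feel the height with under 1.8 N, or look.
- dish1: Flat round black dish fixed on the table, 110 mm in diameter, 6 mm thick, for one candle. Origin: centre of its underside.
- dish2: Flat round black dish fixed on the table, 110 mm in diameter, 6 mm thick, for one candle. Origin: centre of its underside.
- dish3: Flat round black dish fixed on the table, 110 mm in diameter, 6 mm thick, for one candle. Origin: centre of its underside.
- charger: Candle charging stand, fixed: dark wooden block on brass legs, 94 mm (its x) by 290 mm (its y), top at 150 mm. Three round nests at y = -92, 0, +92 mm, 64 mm wide, 70 mm deep, so candle rims are flush with the top and cannot be gripped. Each nest floor has a hole for a knock-out rod of the ejector. Origin: centre of the footprint on the table.
- ejector_grip (a point): Centre of the red handle bar of the ejector, beyond the +y end of the stand: bar 60 mm long along the stand's y, 16 mm wide along its x and 16 mm high, free above and on both long sides; 180 mm above the table when the ejector is down. It moves with the ejector. Grip it from above across its width and lift.
- ejector (a joint): Height in m of the ejector (brass crossbar with three rods under the nests): 0 down, 0.050 at its upper stop. Rod tips are 3 mm below the nest floors at 0, so full lift raises the candles 47 mm. Friction (12 N) holds it wherever it is left; about 22 N lifts it with candles, about 12 N pushes it down.
- notebook: Black notebook 140 by 90 by 14 mm lying on the table; bystander. Origin: centre of underside.
- glasses: Black spectacles with yellow temples, 135 mm wide, 38 mm high; bystander. Origin: on the table under the middle of the frame front.
- pen: Black pen 125 mm long, 12 mm thick, lying on the table; bystander. Origin: under its middle.
Not all that is in view belongs to the job. What is shaped like the dish2 but pink, turquoise or white is not meant.

How it is judged:
On the way, in this order (a step that is already met when the one before it is completed fails the run):
1. the ejector is lifted all the way up (value of joint ejector above 0.045 m), for 0.2 s.
2. every candle stands on a dish (((horizontal distance between candle1 and dish1 below 0.025 m and z of candle1 in the frame of dish1 below 0.011 m) or (horizontal distance between candle1 and dish2 below 0.025 m and z of candle1 in the frame of dish2 below 0.011 m) or (horizontal distance between candle1 and dish3 below 0.025 m and z of candle1 in the frame of dish3 below 0.011 m)) and angle between each of candle1, candle2, candle3's own z axis and vertical below 0.08 rad and ((horizontal distance between candle2 and dish1 below 0.025 m and z of candle2 in the frame of dish1 below 0.011 m) or (horizontal distance between candle2 and dish2 below 0.025 m and z of candle2 in the frame of dish2 below 0.011 m) or (horizontal distance between candle2 and dish3 below 0.025 m and z of candle2 in the frame of dish3 below 0.011 m)) and ((horizontal distance between candle3 and dish1 below 0.025 m and z of candle3 in the frame of dish1 below 0.011 m) or (horizontal distance between candle3 and dish2 below 0.025 m and z of candle3 in the frame of dish2 below 0.011 m) or (horizontal distance between candle3 and dish3 below 0.025 m and z of candle3 in the frame of dish3 below 0.011 m))), for 0.2 s.
3. the ejector is pushed fully back down (value of joint ejector below 0.004 m), for 0.2 s.
At the end, for the whole second after the job is handed in: Every candle present stands upright (within 0.08 rad) and at rest, wholly on a dish of its own (centres within 25 mm), with its button latched in, and the ejector is down (within 4 mm) (all of step 2 and z of candle1_button_inner in the frame of candle1 below 0.051 m and linear speed of each of candle1, candle2, candle3 below 0.02 m/s and z of candle2_button_inner in the frame of candle2 below 0.051 m and z of candle3_button_inner in the frame of candle3 below 0.051 m and value of joint ejector below 0.004 m); the robot touches nothing.
It fails at once if the notebook is pushed away (more than 30 mm) (distance of notebook from where it was at the start of the episode above 0.03 m).
It fails at once if the glasses is pushed away (more than 30 mm) (distance of glasses from where it was at the start of the episode above 0.03 m).
It fails at once if the pen is pushed away (more than 30 mm) (distance of pen from where it was at the start of the episode above 0.03 m).
Of candle1, candle2, candle3 only 2 to 3 are there at a start; the rules pass over those that are not, and their reading is None.
At some moment in a run one of candle1, candle2, candle3 may be knocked a few centimetres aside while the robot is not near it.
It also fails if it takes over 210 s, if anything falls off the work surface, if the arm or the gripper's body presses on something with over 40 N, if the wrist force passes 120 N, or if a joint passes its speed limit or range.

## Working session

There is one attempt and no reset: what is moved stays moved. The work goes in short steps, Python scripts to look and compute and a shell command to move; the robot and the scene stay as the last step left them, time stands still between calls to the robot, and variables do not carry over. Pictures are saved under pics/ and viewed, at most 14 in all, crops included, and the job is handed in when it is done.

```bash
ls; mkdir -p pics; python3 - <<'E'
from station import arm,cams
import cv2,numpy as np
print(arm.get_state())
for n in("side","top"):
    cv2.imwrite(f"pics/{n}0.png",cams.grab_frame(n)); i=cams.camera_info(n)
    print(n,np.array(i["camera_matrix"]).round(1).tolist(),np.array(i["R"]).round(3).tolist(),np.array(i["t"]).round(3).tolist())
E
```

```text
pics
{'t': 0.0, 'q': array([-9.86900091e-01,  3.59386601e-01,  1.10642360e-02, -3.65261944e-04,
       -1.22413680e+00, -2.88076443e-01]), 'qd': array([-0.00191746, -0.0003581 , -0.00193521, -0.00163822,  0.00127419,
       -0.00108641]), 'joint_efforts': array([ 5.71624514e-04, -5.82714808e+01,  2.93048948e+01,  6.99693918e+00,
        6.80900455e-03, -1.78523433e-04]), 'eef_pos': array([ 0.19659182, -0.64521037,  0.22562251]), 'ee_rot': array([ 3.13990078e+00, -1.43251958e-04, -2.84589713e+00]), 'force': array([-0.24438015,  0.40545056,  0.63824386]), 'moment': array([0.00792813, 0.0102658 , 0.01314429]), 'gripper_force': 0.0, 'width': 0.08755828988566647}
side [[519.6, 0.0, 324.0], [0.0, 519.6, 192.8], [0.0, 0.0, 1.0]] [[0.893, -0.451, 0.009], [-0.211, -0.435, -0.875], [0.399, 0.779, -0.483]] [-0.515, 0.218, 1.26]
top [[384.2, 0.0, 317.2], [0.0, 384.2, 201.2], [0.0, 0.0, 1.0]] [[-0.008, -1.0, -0.013], [-0.997, 0.009, -0.082], [0.082, 0.013, -0.997]] [0.012, 0.574, 1.203]
```

View pics/top0.png

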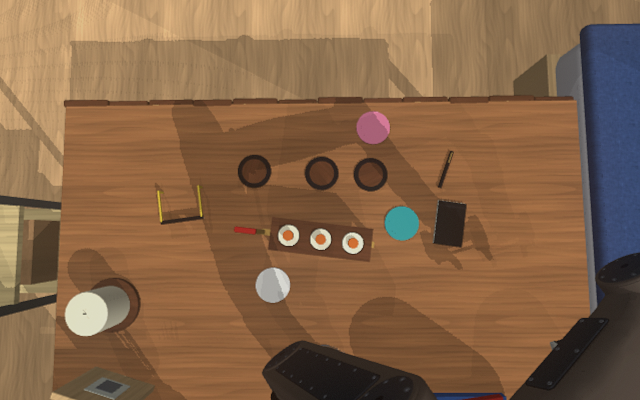

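View pics/side0.png

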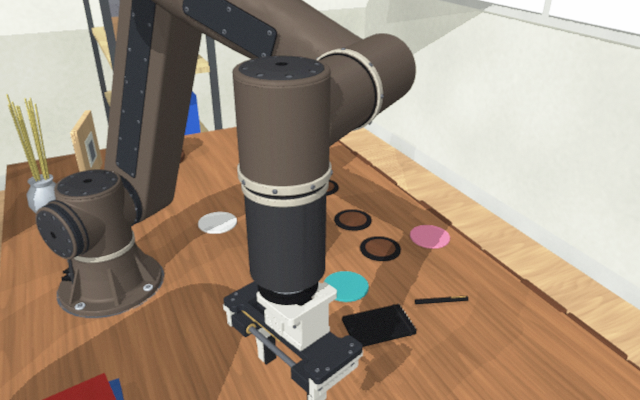

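The top view shows the stand with three candles at about (288,235), (320,239) and (353,243), and the red handle at (247,231). The black-ringed dishes are at (255,171), (321,173) and (370,175), and the side view is blocked by the arm. Next I'll measure these.

```bash
cat > h.py <<'E'
from station import arm,cams
import cv2,numpy as np
from scipy.spatial.transform import Rotation as Ro
def ray(n,px,z):
    i=cams.camera_info(n);K,R,t=(np.array(i[k]) for k in("camera_matrix","R","t"))
    c=-R.T@t.ravel(); d=R.T@np.linalg.inv(K)@np.array([px[0],px[1],1.]); return c+d*(z-c[2])/d[2]
def proj(n,X):
    i=cams.camera_info(n);K,R,t=(np.array(i[k]) for k in("camera_matrix","R","t"))
    p=K@(R@np.array(X)+t.ravel()); return p[:2]/p[2]
def blobs(m,amin,amax=1e9):
    k,l,s,c=cv2.connectedComponentsWithStats(m.astype(np.uint8)); 
    return [(c[j].round(1),s[j]) for j in range(1,k) if amin<=s[j,4]<=amax]
def hsv(im): return cv2.split(cv2.cvtColor(im,cv2.COLOR_BGR2HSV))
def to(x,y,z,yaw=None):
    """print shift (units of 0.08 m) and turn units in tool axes to reach tool-down pose"""
    s=arm.get_state(); R=Ro.from_euler("xyz",s["ee_rot"])
    d=R.inv().apply(np.array([x,y,z])-s["eef_pos"])/.08
    y0=s["ee_rot"][2] if yaw is None else yaw
    w=(R.inv()*Ro.from_euler("xyz",[np.pi,0,y0])).as_rotvec()/.5
    print("shift",d.round(3),"turn",w.round(3)," |steps|",(np.linalg.norm(d)*.08/.0625).round(1))
E
python3 - <<'E'
from h import *
im=cv2.imread("pics/top0.png");H,S,V=hsv(im)
print("orange");o=((H<18)&(H>5)&(S>170)&(V>180))
for c,s in blobs(o,20,400): print(c,s, ray("top",c,.170).round(4))
print("white")
for c,s in blobs((S<60)&(V>170)|o,100,900): print(c,s,ray("top",c,.15).round(4))
print("red")
for c,s in blobs(((H<5)|(H>174))&(S>150)&(V>90),30): print(c,s,ray("top",c,.188).round(4))
print("black")
g=im.max(2)
for c,s in blobs((V<60),60,6000):
    b=(s[0]+s[2]/2-.5,s[1]+s[3]/2-.5); print(c,s,b,ray("top",b,.006).round(4))
crop=cv2.resize(im[140:275,220:420],None,fx=4,fy=4,interpolation=cv2.INTER_CUBIC);cv2.imwrite("pics/c1.png",crop)
E
```

```text
orange
[287.2 235. ] [283 231   9   9  66] [0.4677 0.09   0.17  ]
[320.  238.9] [316 235   9   9  68] [ 0.4561 -0.0015  0.17  ]
[352.9 242.9] [349 239   9   9  65] [ 0.4444 -0.0929  0.17  ]
white
[288.4 235.4] [279 225  20  21 290] [0.4664 0.0885 0.15  ]
[320.5 239.1] [311 229  20  21 300] [ 0.4553 -0.0027  0.15  ]
[352.5 242.8] [343 233  20  21 302] [ 0.4441 -0.0933  0.15  ]
[275.1 281.5] [256 268  34  32 391] [0.3373 0.1262 0.15  ]
red
[244.8 229.9] [234 227  22   7 109] [0.4826 0.2052 0.188 ]
[495.6 398.4] [485 397  18   3  34] [ 0.0347 -0.4608  0.188 ]
black
[253.9 170.9] [238 155  33  33 364] (np.float64(254.0), np.float64(171.0)) [0.6759 0.2133 0.006 ]
[321.  172.9] [305 157  33  33 340] (np.float64(321.0), np.float64(173.0)) [ 0.6672 -0.0055  0.006 ]
[369.9 174.1] [354 158  33  33 347] (np.float64(370.0), np.float64(174.0)) [ 0.6624 -0.1647  0.006 ]
[443.5 173.6] [438 160  11  27  78] (np.float64(443.0), np.float64(173.0)) [ 0.6634 -0.4011  0.006 ]
[ 28.8 202.1] [  0 196  60  13 388] (np.float64(29.5), np.float64(202.0)) [0.5807 0.9486 0.006 ]
[449.6 223.3] [ 434  201   32   46 1161] (np.float64(449.5), np.float64(223.5)) [ 0.4997 -0.4163  0.006 ]
[182.  219.3] [161 216  42   8 107] (np.float64(181.5), np.float64(219.5)) [0.5195 0.4479 0.006 ]
[ 26.5 304.7] [  0 295  56  21 448] (np.float64(27.5), np.float64(305.0)) [0.25   0.9371 0.006 ]
[108.9 385.9] [ 97 381  24  11 155] (np.float64(108.5), np.float64(386.0)) [-0.0008  0.6668  0.006 ]
```

View pics/c1.png

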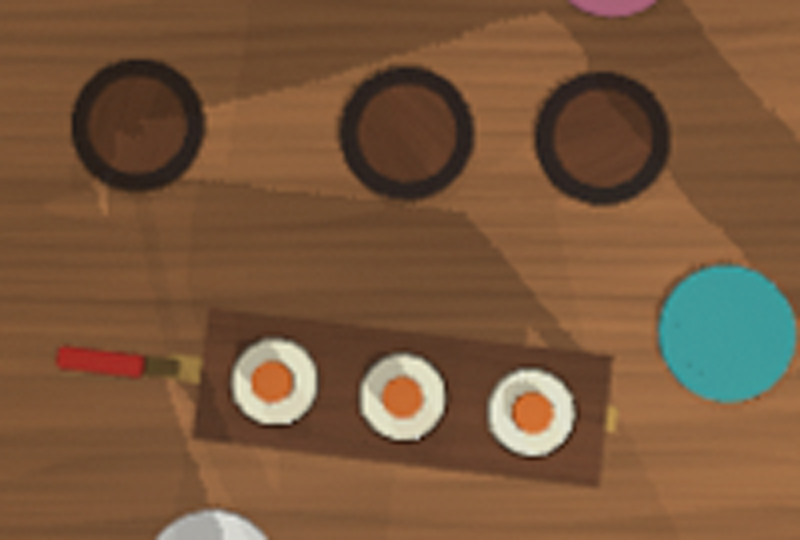

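```bash
python3 -m handwheel '[[[0,0.3,-0.2,0,0,-0.33,0],[0,0.6,-0.4,0,0,-0.66,0],[0,0.9,-0.5,0,0,-1,0]]]' 20
python3 -m handwheel '[[[-0.5,0,0,0,0,-0.33,0],[-1,0,0,0,0,-0.66,0],[-1,0,0,0,0,-1,0],[-1,0,0,0,0,-1,0]]]'
python3 -c "
from h import *
to(.4815,.2055,.26,-1.693)"
```

```text
t: 0.48
eef_pos: [0.1755, -0.5762, 0.267]
ee_rot: [-3.141, -0.0, -2.34]
force: [1.0, 0.4, -0.3]
width: 0.0873
gripper_force: 0.0
t: 0.98
eef_pos: [0.232, -0.5192, 0.2665]
ee_rot: [3.141, 0.0, -1.846]
force: [-0.5, -0.1, -0.7]
width: 0.0877
gripper_force: 0.0
shift [-9.566 -0.539  0.083] turn [ 0.     0.    -0.306]  |steps| 12.3
```

```bash
python3 -m handwheel '[[[-0.5,-0.5,0,0,0,-0.15,0],[-1,-1,0,0,0,-0.306,0],[-1,-1,0,0,0,-0.306,0]]]'
python3 -m handwheel '[[[-0.6,0,0,0,0,0,0],[-1,0,0,0,0,0,0]]]'
python3 -m handwheel '[[[-0.6,0,0,0,0,0,0],[-1,0,0,0,0,0,0]]]'
python3 -m handwheel '[[[-0.6,0,0,0,0,0,0],[-1,0,0,0,0,0,0]]]'
python3 -m handwheel '[[[-0.6,0,0,0,0,0,0],[-1,0,0,0,0,0,0]]]'
python3 -m handwheel '[[[-0.6,0,0,0,0,0,0],[-1,0,0,0,0,0,0]]]'
python3 -m handwheel '[[[-0.6,0,0,0,0,0,0],[-1,0,0,0,0,0,0]]]' | tail -5
python3 -c "
from h import *
to(.4815,.2055,.26,-1.693)"
```

```text
t: 1.35
eef_pos: [0.3327, -0.4632, 0.266]
ee_rot: [3.141, 0.001, -1.693]
force: [-0.9, -0.2, -0.9]
width: 0.0874
gripper_force: 0.0
t: 1.6
eef_pos: [0.3394, -0.3843, 0.2661]
ee_rot: [3.141, 0.0, -1.698]
force: [0.8, 0.4, 0.8]
width: 0.0874
gripper_force: 0.0
t: 1.85
eef_pos: [0.3492, -0.3047, 0.2665]
ee_rot: [3.141, 0.0, -1.698]
force: [0.9, -0.2, -0.6]
width: 0.0874
gripper_force: 0.0
t: 2.1
eef_pos: [0.3591, -0.2254, 0.2665]
ee_rot: [-3.142, 0.0, -1.698]
force: [0.4, 0.3, 0.3]
width: 0.088
gripper_force: 0.0
t: 2.35
eef_pos: [0.369, -0.146, 0.2666]
ee_rot: [-3.141, 0.0, -1.698]
force: [0.9, 0.4, 0.2]
width: 0.0877
gripper_force: 0.0
t: 2.6
eef_pos: [0.3789, -0.0666, 0.2667]
ee_rot: [-3.141, 0.0, -1.698]
force: [1.0, 0.3, -0.2]
width: 0.0877
gripper_force: 0.0
eef_pos: [0.3888, 0.0129, 0.2666]
ee_rot: [-3.141, 0.0, -1.697]
force: [0.1, -1.1, 0.3]
width: 0.0875
gripper_force: 0.0
shift [-2.534 -0.845  0.084] turn [-0.     0.    -0.009]  |steps| 3.4
```

```bash
python3 -m handwheel '[[[-0.6,-0.4,0,0,0,0,0],[-1,-0.84,0,0,0,-0.009,0]]]' >/dev/null
python3 -m handwheel '[[[-0.6,0,0,0,0,0,0],[-1,0,0,0,0,0,0]]]' >/dev/null
python3 -m handwheel '[[[-0.53,0,0,0,0,0,0],[-0.53,0,0,0,0,0,0],[-0.53,0,0,0,0,0,0]]]'
python3 - <<'E'
from h import *
to(.4815,.2055,.161,-1.693)
cv2.imwrite("pics/s1.png",cv2.resize(cams.grab_frame("side")[100:300,150:450],None,fx=2.5,fy=2.5)); t=cams.grab_frame("top");cv2.imwrite("pics/t1.png",t)
E
```

```text
t: 3.72
eef_pos: [0.4797, 0.2041, 0.2661]
ee_rot: [3.141, -0.001, -1.691]
force: [0.9, -0.4, 0.3]
width: 0.0874
gripper_force: 0.0
shift [-0.022 -0.022  1.314] turn [ 0.001 -0.002  0.004]  |steps| 1.7
```

View pics/s1.png

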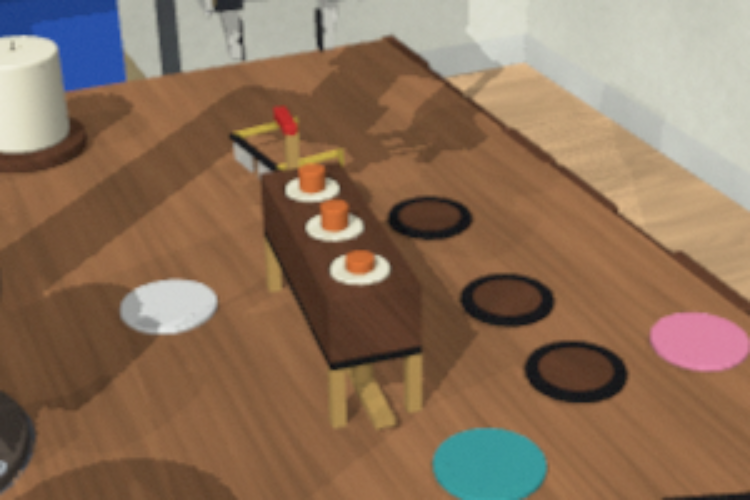

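The nearest candle at crop (360,265) is on: its button is low. The other two, at (334,215) and (312,180), are off. I'll grip the handle.

```bash
python3 -m handwheel '[[[-0.02,-0.02,0.4,0,0,0,0],[-0.02,-0.02,0.7,0,0,0,0],[-0.02,-0.02,0.9,0,0,0,0]]]' >/dev/null
python3 -m handwheel '[[[0,0,0.2,0,0,0,0],[0,0,0.41,0,0,0,0],[0,0,0.41,0,0,0,0],[0,0,0.41,0,0,0,255],[0,0,0.41,0,0,0,255]]]' 50
python3 -m handwheel '[[[0,0,0,0,0,0,255],[0,0,0,0,0,0,255],[0,0,0,0,0,0,255],[0,0,0,0,0,0,255]]]'
```

```text
t: 4.82
eef_pos: [0.4819, 0.2066, 0.1626]
ee_rot: [-3.141, 0.001, -1.688]
force: [-0.4, -0.4, -0.9]
width: 0.0725
gripper_force: 0.0
t: 5.32
eef_pos: [0.4814, 0.2062, 0.1617]
ee_rot: [3.142, -0.0, -1.688]
force: [0.3, -0.7, 0.1]
width: 0.0331
gripper_force: 0.0
```

```bash

python3 -m handwheel '[[[0,0,0,0,0,0,255],[0,0,0,0,0,0,255],[0,0,0,0,0,0,255],[0,0,0,0,0,0,255]]]'
python3 -m handwheel '[[[0,0,-0.05,0,0,0,255],[0,0,-0.12,0,0,0,255],[0,0,-0.2,0,0,0,255],[0,0,-0.28,0,0,0,255]]]'
```

```text
t: 5.82
eef_pos: [0.4815, 0.2062, 0.1617]
ee_rot: [-3.142, -0.0, -1.688]
force: [0.7, 0.3, -1.5]
width: 0.0153
gripper_force: 50.0
t: 6.32
eef_pos: [0.4812, 0.206, 0.1817]
ee_rot: [3.14, -0.001, -1.689]
force: [11.4, 0.4, -22.2]
width: 0.0153
gripper_force: 50.0
```

```bash

python3 -m handwheel '[[[0,0,-0.08,0,0,0,255],[0,0,-0.16,0,0,0,255],[0,0,-0.24,0,0,0,255],[0,0,-0.32,0,0,0,255],[0,0,-0.36,0,0,0,255]]]'
python3 -m handwheel '[[[0,0,0,0,0,0,255],[0,0,0,0,0,0,255]]]'
```

```text
t: 6.95
eef_pos: [0.4812, 0.206, 0.2104]
ee_rot: [3.14, -0.001, -1.689]
force: [11.0, 0.2, -22.3]
width: 0.0154
gripper_force: 50.0
t: 7.2
eef_pos: [0.4812, 0.206, 0.2107]
ee_rot: [3.14, -0.001, -1.689]
force: [9.0, 0.7, -17.4]
width: 0.0156
gripper_force: 50.0
```

```bash

python3 -m handwheel '[[[0,0,-0.03,0,0,0,255],[0,0,-0.04,0,0,0,255],[0,0,-0.04,0,0,0,255]]]'
python3 -m handwheel '[[[0,0,0.04,0,0,0,255],[0,0,0.04,0,0,0,120],[0,0,0.04,0,0,0,0],[0,0,0.04,0,0,0,0],[0,0,0.04,0,0,0,0]]]'
python3 -m handwheel '[[[0,0,0,0,0,0,0],[0,0,0,0,0,0,0],[0,0,0,0,0,0,0],[0,0,-0.4,0,0,0,0],[0,0,-1,0,0,0,0]]]'
```

```text
t: 7.58
eef_pos: [0.481, 0.2059, 0.2123]
ee_rot: [3.139, -0.002, -1.69]
force: [14.4, 0.3, -29.3]
width: 0.0154
gripper_force: 50.0
t: 8.2
eef_pos: [0.4814, 0.2063, 0.2133]
ee_rot: [-3.141, 0.0, -1.688]
force: [-0.4, 0.4, -0.7]
width: 0.05
gripper_force: 0.0
t: 8.82
eef_pos: [0.4807, 0.2057, 0.2926]
ee_rot: [3.139, -0.002, -1.688]
force: [0.7, 1.4, -0.0]
width: 0.0875
gripper_force: 0.0
```

```bash
cat >> h.py <<'E'
def candles(z,im=None,n="top"):
    im=cams.grab_frame(n) if im is None else im
    H,S,V=hsv(im);o=((H<18)&(H>5)&(S>170)&(V>180)).astype(np.uint8)
    w=((S<60)&(V>140)).astype(np.uint8)
    for c,s in blobs(o,15,600):
        a=cv2.dilate(o,np.ones((3,3)))|w
        k,l,st,ce=cv2.connectedComponentsWithStats(a); j=l[int(c[1]),int(c[0])]
        print("btn",c,s[2:],"rimblob",ce[j].round(1),st[j], "button->",ray(n,c,z+.02)[:2].round(4),"rim->",ray(n,ce[j],z)[:2].round(4))
    return im
E
python3 - <<'E'
from h import *
t=candles(.197);s=cams.grab_frame("side")
cv2.imwrite("pics/m2.png",np.vstack([cv2.resize(t[180:290,220:420],(720,396)),]));cv2.imwrite("pics/s2.png",cv2.resize(s[100:300,150:450],None,fx=2.5,fy=2.5))
H,S,V=hsv(t)
for c,q in blobs(((H<5)|(H>174))&(S>150)&(V>90),30): print(c,q,ray("top",c,.238).round(4))
E
```

```text
btn [285.7 235.1] [11  9 76] rimblob [286.7 235.1] [276 224  23  23 392] button-> [0.4677 0.0898] rim-> [0.4675 0.089 ]
btn [319.8 239.1] [10  9 72] rimblob [320.1 239.2] [309 228  23  23 388] button-> [ 0.4563 -0.0012] rim-> [ 0.4557 -0.002 ]
btn [353.9 243.2] [ 9  9 72] rimblob [353.7 243. ] [343 232  22  23 395] button-> [ 0.4448 -0.0918] rim-> [ 0.4449 -0.0929]
[246.9 230.6] [242 228  11   6  56] [0.4803 0.1896 0.238 ]
[494.9 398.4] [483 397  20   3  38] [ 0.0554 -0.4377  0.238 ]
```

View pics/s2.png

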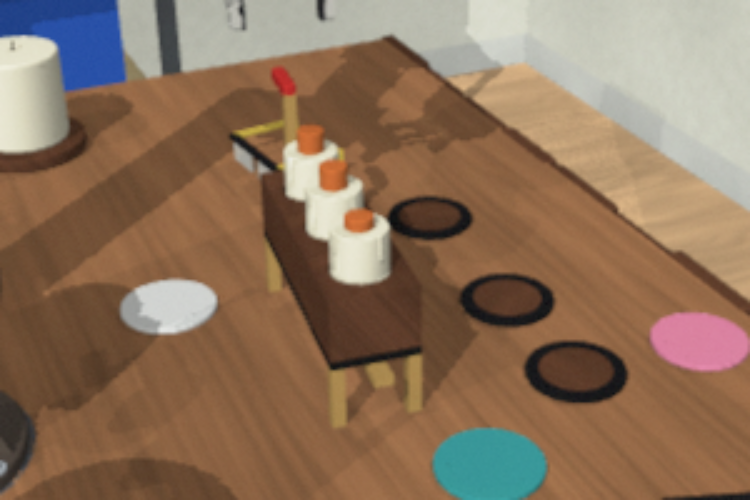

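All three candles are raised, at side-crop (310,165), (333,200) and (360,245). Next I'll go above the +y candle.

```bash
python3 -m handwheel '[[[0.6,0.05,0,0,0,0,0],[1,0.1,0,0,0,0,0]]]' >/dev/null
python3 -m handwheel '[[[0.47,-0.1,0,0,0,0,0],[0.47,-0.1,0,0,0,0,0],[0.47,-0.1,0,0,0,0,0]]]'
python3 -c "
from h import *
to(.4675,.089,.163,-1.693)"
```

```text
t: 9.55
eef_pos: [0.4678, 0.0895, 0.293]
ee_rot: [-3.141, 0.0, -1.689]
force: [-0.0, 0.6, 0.1]
width: 0.0878
gripper_force: 0.0
shift [0.008 0.003 1.625] turn [-0.001  0.001  0.008]  |steps| 2.1
```

```bash
python3 -m handwheel '[[[0,0,0.4,0,0,0,0],[0,0,0.7,0,0,0,0],[0,0,0.9,0,0,0,0]]]' 15 >/dev/null
python3 -m handwheel '[[[0,0,0.2,0,0,0,0],[0,0,0.45,0,0,0,0],[0,0,0.72,0,0,0,0],[0,0,0.72,0,0,0,0],[0,0,0.72,0,0,0,150]]]'
python3 -m handwheel '[[[0,0,0,0,0,0,255],[0,0,0,0,0,0,255],[0,0,0,0,0,0,255],[0,0,0,0,0,0,255],[0,0,0,0,0,0,255]]]'
```

```text
t: 10.55
eef_pos: [0.4681, 0.0901, 0.164]
ee_rot: [-3.141, 0.0, -1.687]
force: [0.2, 1.1, -0.5]
width: 0.0821
gripper_force: 0.0
t: 11.18
eef_pos: [0.4678, 0.0895, 0.1636]
ee_rot: [-3.141, 0.0, -1.688]
force: [-1.0, 0.6, 3.3]
width: 0.0596
gripper_force: 15.0
```

```bash
python3 -m handwheel '[[[0,0,-0.3,0,0,0,255],[0,0,-0.6,0,0,0,255],[0,0,-0.9,0,0,0,255],[0,0,-0.9,0,0,0,255]]]'
python3 -m handwheel '[[[0,-0.5,0,0,0,0,255],[0,-1,0,0,0,0,255],[0,-1,0,0,0,0,255]]]' >/dev/null
python3 -m handwheel '[[[0,-0.5,0,0,0,0,255],[0,-1,0,0,0,0,255],[0,-1,0,0,0,0,255]]]'
python3 -c "
from h import *
to(.676,.2133,.043,-1.693)"
```

```text
t: 11.68
eef_pos: [0.4682, 0.0898, 0.2363]
ee_rot: [-3.14, 0.002, -1.688]
force: [0.3, 0.2, -3.7]
width: 0.06
gripper_force: 15.0
t: 12.42
eef_pos: [0.6273, 0.0703, 0.2324]
ee_rot: [3.138, -0.002, -1.69]
force: [-1.3, -0.1, -2.6]
width: 0.06
gripper_force: 15.0
shift [-1.851 -0.4    2.363] turn [ 0.007 -0.003  0.007]  |steps| 3.9
```

```bash
python3 -m handwheel '[[[-0.5,-0.2,0,0,0,0,255],[-1,-0.4,0,0,0,0,255],[-1,-0.4,0,0,0,0,255]]]' >/dev/null
python3 -m handwheel '[[[-0.5,0,0.4,0,0,0,255],[-0.85,0,0.8,0,0,0,255],[-0.85,0,1,0,0,0,255]]]' >/dev/null
python3 -m handwheel '[[[0,0,0.4,0,0,0,255],[0,0,0.8,0,0,0,255],[0,0,1,0,0,0,255],[0,0,1,0,0,0,255]]]'
python3 -c "
from h import *
to(.676,.2133,.0426,-1.693)"
```

```text
t: 13.68
eef_pos: [0.6749, 0.2129, 0.0744]
ee_rot: [3.14, -0.002, -1.689]
force: [0.1, -0.2, -2.8]
width: 0.06
gripper_force: 15.0
shift [-0.007 -0.014  0.398] turn [ 0.004 -0.003  0.009]  |steps| 0.5
```

```bash
python3 -m handwheel '[[[0,-0.014,0.15,0,0,0,255],[0,-0.014,0.27,0,0,0,255],[0,-0.014,0.34,0,0,0,255],[0,-0.014,0.37,0,0,0,255]]]'
python3 -m handwheel '[[[0,0,0.01,0,0,0,255],[0,0,0.02,0,0,0,255],[0,0,0.03,0,0,0,255],[0,0,0.03,0,0,0,255]]]'
```

```text
t: 14.18
eef_pos: [0.6766, 0.2137, 0.0454]
ee_rot: [3.141, -0.0, -1.688]
force: [-0.1, -0.1, -3.3]
width: 0.0596
gripper_force: 15.0
t: 14.68
eef_pos: [0.6768, 0.2138, 0.0434]
ee_rot: [-3.142, 0.0, -1.688]
force: [-0.4, 0.5, -2.1]
width: 0.0599
gripper_force: 15.0
```

```bash
python3 -m handwheel '[[[0,0,0.015,0,0,0,255],[0,0,0.015,0,0,0,255]]]'
python3 -m handwheel '[[[0,0,0,0,0,0,150],[0,0,0,0,0,0,0],[0,0,0,0,0,0,0],[0,0,0,0,0,0,0],[0,0,0,0,0,0,0]]]'
python3 -m handwheel '[[[0,0,-0.2,0,0,0,0],[0,0,-0.5,0,0,0,0],[0,0,-0.9,0,0,0,0]]]'
```

```text
t: 14.92
eef_pos: [0.6769, 0.2138, 0.0431]
ee_rot: [-3.141, 0.0, -1.688]
force: [-2.9, -0.9, 4.3]
width: 0.0598
gripper_force: 15.0
t: 15.55
eef_pos: [0.6768, 0.2138, 0.042]
ee_rot: [3.142, -0.0, -1.688]
force: [0.6, 0.4, 0.0]
width: 0.0871
gripper_force: 0.0
t: 15.92
eef_pos: [0.6766, 0.2137, 0.1154]
ee_rot: [3.141, -0.0, -1.688]
force: [0.3, -0.6, 0.3]
width: 0.0876
gripper_force: 0.0
```

```bash
python3 -m handwheel '[[[0,0,0,0,0,0,255],[0,0,0,0,0,0,255],[0,0,0,0,0,0,255],[0,0,0,0,0,0,255],[0,0,0,0,0,0,255]]]' >/dev/null
python3 -m handwheel '[[[0,0,0,0,0,0,255],[0,0,0.05,0,0,0,255],[0,0,0.1,0,0,0,255],[0,0,0.15,0,0,0,255],[0,0,0.18,0,0,0,255]]]'
python3 -m handwheel '[[[0,0,0.03,0,0,0,255],[0,0,0.06,0,0,0,255],[0,0,0.09,0,0,0,255],[0,0,0.12,0,0,0,255],[0,0,0.15,0,0,0,255]]]'
```

```text
t: 17.18
eef_pos: [0.6767, 0.2137, 0.0994]
ee_rot: [3.141, -0.0, -1.688]
force: [0.1, -0.3, 2.4]
width: 0.0009
gripper_force: 1.1
t: 17.8
eef_pos: [0.6769, 0.2137, 0.0877]
ee_rot: [-3.141, 0.0, -1.688]
force: [-1.3, -1.1, 2.4]
width: 0.0006
gripper_force: 1.4
```

```bash
python3 -m handwheel '[[[0,0,0.03,0,0,0,255],[0,0,0.06,0,0,0,255],[0,0,0.09,0,0,0,255],[0,0,0.12,0,0,0,255],[0,0,0.13,0,0,0,255]]]'
python3 -m handwheel '[[[0,0,0.01,0,0,0,255],[0,0,0.02,0,0,0,255],[0,0,0.02,0,0,0,255]]]'
```

```text
t: 18.42
eef_pos: [0.6769, 0.2138, 0.0773]
ee_rot: [-3.141, -0.0, -1.688]
force: [-1.6, -3.2, 6.7]
width: 0.0003
gripper_force: 3.1
t: 18.8
eef_pos: [0.677, 0.2138, 0.0773]
ee_rot: [-3.141, 0.0, -1.688]
force: [-3.2, -1.5, 10.7]
width: 0.0002
gripper_force: 5.5
```

```bash
python3 -m handwheel '[[[0,0,-0.04,0,0,0,255],[0,0,-0.1,0,0,0,255],[0,0,-0.2,0,0,0,255],[0,0,-0.5,0,0,0,255],[0,0,-1,0,0,0,0]]]'>/dev/null
python3 -m handwheel '[[[0.5,0,-0.5,0,0,0,0],[1,0,-1,0,0,0,0],[1,0,-1,0,0,0,0]]]'>/dev/null
python3 -m handwheel '[[[0.5,0.4,-0.1,0,0,0,0],[1,0.8,-0.4,0,0,0,0],[1,1,-0.4,0,0,0,0]]]'
python3 - <<'E'
from h import *
to(.456,-.002,.163,-1.693)
t=candles(.076); s=cams.grab_frame("side"); cv2.imwrite("pics/s3.png",cv2.resize(s[100:300,150:450],None,fx=2.5,fy=2.5))
cv2.imwrite("pics/t3.png",t)
E
```

```text
t: 20.18
eef_pos: [0.5776, 0.063, 0.2696]
ee_rot: [-3.139, 0.001, -1.69]
force: [0.5, 0.4, 0.1]
width: 0.0649
gripper_force: 0.0
shift [0.989 1.416 1.328] turn [-0.005  0.003  0.006]  |steps| 2.8
btn [319.9 239.1] [ 9  9 71] rimblob [320.2 239.3] [309 229  23  22 383] button-> [ 0.4544 -0.0007] rim-> [ 0.4535 -0.0015]
btn [354.  243.1] [ 9  9 72] rimblob [353.7 243. ] [343 232  22  23 394] button-> [ 0.4418 -0.102 ] rim-> [ 0.4416 -0.1027]
```

View pics/s3.png

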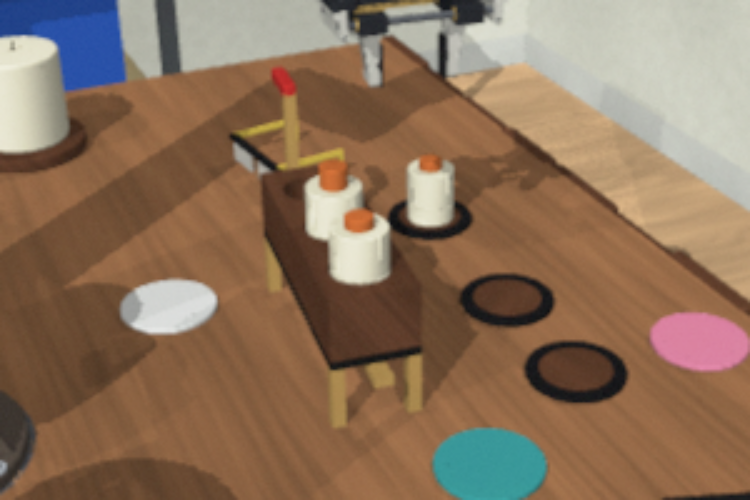

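Candle A stands on dish 1 at crop (430,195) with its button low, so it is latched. Next is candle B.

```bash
python3 -m handwheel '[[[0.5,0.5,0,0,0,0,0],[0.98,1,0,0,0,0,0],[0.98,1,0,0,0,0,0]]]'>/dev/null
python3 -m handwheel '[[[0,0.42,0,0,0,0,0],[0,0.42,0,0,0,0,0],[0,0.42,0,0,0,0,0]]]'
python3 -c "
from h import *
to(.456,-.002,.163,-1.693)"
```

```text
t: 21.02
eef_pos: [0.4574, 0.0006, 0.2675]
ee_rot: [3.141, -0.0, -1.687]
force: [-0.2, 0.7, -0.9]
width: 0.0877
gripper_force: 0.0
shift [0.034 0.014 1.306] turn [ 0.001 -0.     0.012]  |steps| 1.7
```

```bash
python3 -m handwheel '[[[0.03,0.01,0.3,0,0,0.01,0],[0.03,0.01,0.6,0,0,0.01,0],[0.03,0.01,0.9,0,0,0.01,0]]]' >/dev/null
python3 -m handwheel '[[[0,0,0.2,0,0,0,0],[0,0,0.4,0,0,0,0],[0,0,0.4,0,0,0,0],[0,0,0.4,0,0,0,150],[0,0,0.4,0,0,0,255]]]'
python3 -m handwheel '[[[0,0,0,0,0,0,255],[0,0,0,0,0,0,255],[0,0,0,0,0,0,255],[0,0,0,0,0,0,255],[0,0,0,0,0,0,255]]]'
python3 -m handwheel '[[[0,0,-0.3,0,0,0,255],[0,0,-0.6,0,0,0,255],[0,0,-0.9,0,0,0,255],[0,0,-0.9,0,0,0,255]]]'
python3 -m handwheel '[[[0,-0.5,0,0,0,0,255],[0,-1,0,0,0,0,255],[0,-1,0,0,0,0,255]]]' >/dev/null
python3 -m handwheel '[[[0,-0.5,0,0,0,0,255],[0,-1,0,0,0,0,255],[0,-1,0,0,0,0,255]]]'
python3 -c "
from h import *
to(.6672,-.0055,.0426,-1.693)"
```

```text
t: 22.02
eef_pos: [0.4561, -0.0023, 0.1643]
ee_rot: [-3.141, 0.0, -1.693]
force: [-0.1, 0.1, 0.2]
width: 0.0728
gripper_force: 0.0
t: 22.65
eef_pos: [0.4557, -0.0025, 0.1641]
ee_rot: [-3.141, 0.0, -1.693]
force: [-1.5, 1.1, 4.1]
width: 0.06
gripper_force: 15.0
t: 23.15
eef_pos: [0.4561, -0.0023, 0.2366]
ee_rot: [-3.14, 0.001, -1.693]
force: [0.4, 0.2, -3.6]
width: 0.0597
gripper_force: 15.0
t: 23.9
eef_pos: [0.615, -0.0223, 0.2327]
ee_rot: [3.138, -0.001, -1.694]
force: [-0.6, 0.3, -3.2]
width: 0.0601
gripper_force: 15.0
shift [-0.291 -0.63   2.374] turn [ 0.007 -0.002 -0.003]  |steps| 3.2
```

```bash
python3 -m handwheel '[[[-0.2,-0.3,0,0,0,0,255],[-0.28,-0.63,0.3,0,0,0,255],[-0.28,-0.63,0.6,0,0,0,255],[-0.28,-0.63,1,0,0,0,255]]]' >/dev/null
python3 -m handwheel '[[[0,0,0.4,0,0,0,255],[0,0,0.7,0,0,0,255],[0,0,0.9,0,0,0,255],[0,0,0.9,0,0,0,255]]]'
python3 -c "
from h import *
to(.6672,-.0055,.0426,-1.693)"
```

```text
t: 24.9
eef_pos: [0.6656, -0.0061, 0.0822]
ee_rot: [3.139, -0.001, -1.693]
force: [-0.4, -0.3, -2.5]
width: 0.0598
gripper_force: 15.0
shift [-0.011 -0.02   0.495] turn [ 0.006 -0.002 -0.001]  |steps| 0.6
```

```bash
python3 -m handwheel '[[[0,-0.01,0.2,0,0,0,255],[0,-0.01,0.35,0,0,0,255],[0,-0.01,0.43,0,0,0,255],[0,-0.01,0.46,0,0,0,255],[0,-0.01,0.47,0,0,0,255]]]'
python3 -m handwheel '[[[0,0,0.01,0,0,0,255],[0,0,0.02,0,0,0,255],[0,0,0.02,0,0,0,255]]]'
```

```text
t: 25.52
eef_pos: [0.668, -0.0061, 0.0462]
ee_rot: [-3.141, -0.0, -1.693]
force: [0.5, 0.8, -2.2]
width: 0.0599
gripper_force: 15.0
t: 25.9
eef_pos: [0.6679, -0.0061, 0.0447]
ee_rot: [-3.141, 0.0, -1.693]
force: [0.6, 0.3, -1.9]
width: 0.0595
gripper_force: 15.0
```

```bash
python3 -m handwheel '[[[0,0,0.01,0,0,0,255],[0,0,0.015,0,0,0,255],[0,0,0.015,0,0,0,255]]]'
python3 -m handwheel '[[[0,0,0.01,0,0,0,255],[0,0,0.01,0,0,0,255],[0,0,0.01,0,0,0,255]]]'
```

```text
t: 26.28
eef_pos: [0.6679, -0.0061, 0.0436]
ee_rot: [-3.141, 0.0, -1.693]
force: [-1.5, -0.2, -0.3]
width: 0.0595
gripper_force: 15.0
t: 26.65
eef_pos: [0.6679, -0.0061, 0.0436]
ee_rot: [-3.141, 0.0, -1.693]
force: [-2.9, 0.8, 5.9]
width: 0.0598
gripper_force: 15.0
```

```bash
python3 -m handwheel '[[[0,0,0,0,0,0,150],[0,0,0,0,0,0,0],[0,0,0,0,0,0,0],[0,0,0,0,0,0,0],[0,0,0,0,0,0,0]]]' >/dev/null
python3 -m handwheel '[[[0,0,-0.2,0,0,0,0],[0,0,-0.5,0,0,0,0],[0,0,-0.9,0,0,0,0]]]'
python3 -m handwheel '[[[0,0,0,0,0,0,255],[0,0,0,0,0,0,255],[0,0,0,0,0,0,255],[0,0,0,0,0,0,255],[0,0,0,0,0,0,255]]]' >/dev/null
python3 -m handwheel '[[[0,0,0,0,0,0,255],[0,0,0.05,0,0,0,255],[0,0,0.1,0,0,0,255],[0,0,0.15,0,0,0,255],[0,0,0.18,0,0,0,255]]]'
python3 -m handwheel '[[[0,0,0.03,0,0,0,255],[0,0,0.06,0,0,0,255],[0,0,0.09,0,0,0,255],[0,0,0.12,0,0,0,255],[0,0,0.15,0,0,0,255]]]'
python3 -m handwheel '[[[0,0,0.03,0,0,0,255],[0,0,0.06,0,0,0,255],[0,0,0.09,0,0,0,255],[0,0,0.11,0,0,0,255],[0,0,0.12,0,0,0,255]]]'
```

```text
t: 27.65
eef_pos: [0.6677, -0.0062, 0.1158]
ee_rot: [3.141, -0.0, -1.693]
force: [0.1, 1.3, 0.3]
width: 0.0873
gripper_force: 0.0
t: 28.9
eef_pos: [0.6677, -0.0062, 0.0997]
ee_rot: [3.141, -0.0, -1.693]
force: [-0.4, -0.7, 2.8]
width: 0.0005
gripper_force: 1.1
t: 29.52
eef_pos: [0.6679, -0.0061, 0.0881]
ee_rot: [-3.141, 0.0, -1.693]
force: [-0.5, -1.0, 2.2]
width: 0.0003
gripper_force: 1.4
t: 30.15
eef_pos: [0.6679, -0.0062, 0.0785]
ee_rot: [-3.142, -0.0, -1.693]
force: [-0.6, -0.5, 4.1]
width: 0.0004
gripper_force: 1.5
```

```bash
python3 -m handwheel '[[[0,0,0.01,0,0,0,255],[0,0,0.025,0,0,0,255],[0,0,0.04,0,0,0,255],[0,0,0.04,0,0,0,255]]]'
python3 -m handwheel '[[[0,0,-0.04,0,0,0,255],[0,0,-0.1,0,0,0,255],[0,0,-0.2,0,0,0,255],[0,0,-0.5,0,0,0,255],[0,0,-1,0,0,0,0]]]'>/dev/null
python3 -m handwheel '[[[0,0,-0.5,0,0,0,0],[0,0.5,-1,0,0,0,0],[0.3,1,-1,0,0,0,0]]]'>/dev/null
python3 -m handwheel '[[[0.5,0.4,-0.1,0,0,0,0],[0.9,0.8,-0.4,0,0,0,0],[0.9,1,-0.4,0,0,0,0]]]'
python3 - <<'E'
from h import *
to(.4449,-.0929,.163,-1.693)
t=candles(.197)
E
```

```text
t: 30.65
eef_pos: [0.6682, -0.0062, 0.0773]
ee_rot: [-3.14, -0.0, -1.693]
force: [-5.2, -0.2, 14.5]
width: 0.0004
gripper_force: 7.3
t: 32.02
eef_pos: [0.4966, -0.0831, 0.2696]
ee_rot: [-3.138, 0.001, -1.695]
force: [0.2, 0.6, -0.4]
width: 0.065
gripper_force: 0.0
shift [0.203 0.631 1.33 ] turn [-0.008  0.002 -0.004]  |steps| 1.9
btn [249.2 166.4] [ 9  8 58] rimblob [251.1 168.3] [241 158  22  22 343] button-> [0.6541 0.1888] rim-> [0.6524 0.1872]
btn [319.7 168.5] [ 8  8 56] rimblob [320.2 170.1] [311 160  19  22 328] button-> [ 0.6465 -0.0025] rim-> [ 0.6454 -0.0036]
```

```bash
python3 -m handwheel '[[[0.1,0.3,0,0,0,0,0],[0.2,0.62,0,0,0,0,0],[0.2,0.62,0,0,0,0,0],[0.2,0.62,0,0,0,0,0]]]'
python3 - <<'E'
from h import *
to(.4449,-.0929,.163,-1.693)
s=cams.grab_frame("side"); cv2.imwrite("pics/s4.png",cv2.resize(s[80:300,150:450],None,fx=2.5,fy=2.5))
E
```

```text
t: 32.58
eef_pos: [0.4467, -0.0912, 0.2672]
ee_rot: [-3.142, 0.0, -1.693]
force: [0.9, -0.8, -0.2]
width: 0.0875
gripper_force: 0.0
shift [0.024 0.02  1.302] turn [-0.  0.  0.]  |steps| 1.7
```

View pics/s4.png

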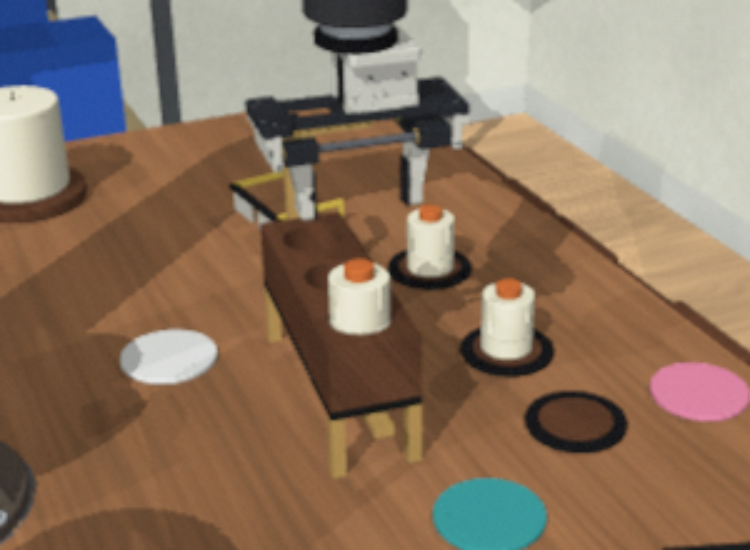

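A and B stand on their dishes at crop (430,245) and (508,320) with buttons low. C is still in its nest at (358,297). I'll pick C now.

```bash
python3 -m handwheel '[[[0.02,0.02,0.3,0,0,0,0],[0.02,0.02,0.6,0,0,0,0],[0.02,0.02,0.9,0,0,0,0]]]' >/dev/null
python3 -m handwheel '[[[0,0,0.2,0,0,0,0],[0,0,0.4,0,0,0,0],[0,0,0.4,0,0,0,0],[0,0,0.4,0,0,0,150],[0,0,0.4,0,0,0,255]]]'
python3 -m handwheel '[[[0,0,0,0,0,0,255],[0,0,0,0,0,0,255],[0,0,0,0,0,0,255],[0,0,0,0,0,0,255],[0,0,0,0,0,0,255]]]'
python3 -m handwheel '[[[0,0,-0.3,0,0,0,255],[0,0,-0.6,0,0,0,255],[0,0,-0.9,0,0,0,255],[0,0,-0.9,0,0,0,255]]]'
python3 -m handwheel '[[[0,-0.5,0,0,0,0,255],[0,-1,0,0,0,0,255],[0,-1,0,0,0,0,255]]]' >/dev/null
python3 -m handwheel '[[[0,-0.5,0,0,0,0,255],[0,-1,0,0,0,0,255],[0,-1,0,0,0,0,255]]]'
python3 -c "
from h import *
to(.6624,-.1647,.0426,-1.693)"
```

```text
t: 33.62
eef_pos: [0.4449, -0.093, 0.164]
ee_rot: [-3.141, 0.0, -1.693]
force: [-0.3, -1.0, 1.5]
width: 0.073
gripper_force: 0.0
t: 34.25
eef_pos: [0.4445, -0.0931, 0.1637]
ee_rot: [-3.141, 0.0, -1.693]
force: [-1.5, 0.5, 5.1]
width: 0.0599
gripper_force: 15.0
t: 34.75
eef_pos: [0.445, -0.0929, 0.2362]
ee_rot: [-3.139, 0.001, -1.693]
force: [0.6, 0.2, -2.7]
width: 0.0596
gripper_force: 15.0
t: 35.5
eef_pos: [0.604, -0.1126, 0.2324]
ee_rot: [3.138, -0.0, -1.694]
force: [-0.6, 0.3, -3.3]
width: 0.0596
gripper_force: 15.0
shift [ 0.555 -0.813  2.37 ] turn [ 0.007 -0.001 -0.002]  |steps| 3.3
```

```bash
python3 -m handwheel '[[[0.3,-0.4,0,0,0,0,255],[0.56,-0.81,0.2,0,0,0,255],[0.56,-0.81,0.6,0,0,0,255],[0.56,-0.81,1,0,0,0,255]]]' >/dev/null
python3 -m handwheel '[[[0,0,0.4,0,0,0,255],[0,0,0.7,0,0,0,255],[0,0,0.9,0,0,0,255],[0,0,0.9,0,0,0,255]]]'
python3 -c "
from h import *
to(.6624,-.1647,.0426,-1.693)"
```

```text
t: 36.5
eef_pos: [0.6606, -0.1648, 0.0818]
ee_rot: [3.139, -0.0, -1.693]
force: [-0.1, -0.0, -2.2]
width: 0.0598
gripper_force: 15.0
shift [-0.005 -0.024  0.49 ] turn [ 0.006 -0.    -0.001]  |steps| 0.6
```

```bash
python3 -m handwheel '[[[0,-0.01,0.2,0,0,0,255],[0,-0.01,0.35,0,0,0,255],[0,-0.01,0.43,0,0,0,255],[0,-0.01,0.47,0,0,0,255],[0,-0.01,0.48,0,0,0,255]]]'
python3 -m handwheel '[[[0,0,0.01,0,0,0,255],[0,0,0.02,0,0,0,255],[0,0,0.02,0,0,0,255]]]'
python3 -m handwheel '[[[0,0,0.008,0,0,0,255],[0,0,0.012,0,0,0,255],[0,0,0.012,0,0,0,255]]]'
```

```text
t: 37.12
eef_pos: [0.6629, -0.1651, 0.0449]
ee_rot: [-3.142, -0.0, -1.693]
force: [0.0, 0.3, -2.5]
width: 0.0596
gripper_force: 15.0
t: 37.5
eef_pos: [0.6628, -0.1651, 0.0435]
ee_rot: [-3.141, 0.0, -1.693]
force: [-0.1, -1.3, -2.4]
width: 0.06
gripper_force: 15.0
t: 37.88
eef_pos: [0.6629, -0.1652, 0.0433]
ee_rot: [-3.141, -0.0, -1.693]
force: [-2.8, 0.8, 5.5]
width: 0.06
gripper_force: 15.0
```

```bash
python3 -m handwheel '[[[0,0,0,0,0,0,150],[0,0,0,0,0,0,0],[0,0,0,0,0,0,0],[0,0,0,0,0,0,0],[0,0,0,0,0,0,0]]]'
python3 -m handwheel '[[[0,0,-0.2,0,0,0,0],[0,0,-0.5,0,0,0,0],[0,0,-1,0,0,0,0]]]' >/dev/null
python3 -m handwheel '[[[0,0,-0.5,0,0,0,0],[0,0.2,-1,0,0,0,0],[-0.3,0.8,-1,0,0,0,255]]]' >/dev/null
python3 -m handwheel '[[[-0.5,0.5,-0.5,0,0,0,255],[-0.8,0.8,-0.5,0,0,0,255],[-0.8,0.8,-0.5,0,0,0,255]]]'
python3 - <<'E'
from h import *
to(.4815,.206,.26,-1.693)
t=candles(.076);s=cams.grab_frame("side"); cv2.imwrite("pics/s5.png",cv2.resize(s[80:300,150:450],None,fx=2.5,fy=2.5))
E
```

```text
t: 38.5
eef_pos: [0.6628, -0.1651, 0.0423]
ee_rot: [-3.142, -0.0, -1.693]
force: [0.2, 1.1, 1.2]
width: 0.087
gripper_force: 0.0
t: 39.62
eef_pos: [0.5457, -0.0606, 0.2453]
ee_rot: [-3.138, 0.002, -1.691]
force: [0.1, -0.4, 1.1]
width: 0.0532
gripper_force: 0.0
shift [-3.213  1.195 -0.184] turn [-0.008  0.003  0.004]  |steps| 4.4
btn [249.2 166.4] [ 9  8 58] rimblob [251.3 168.3] [241 158  22  22 351] button-> [0.6754 0.2119] rim-> [0.6731 0.2092]
btn [319.2 166.2] [ 8  4 20] rimblob [318.8 164.6] [311 160  18  11 130] button-> [ 6.739e-01 -4.000e-04] rim-> [0.6823 0.0011]
```

View pics/s5.png

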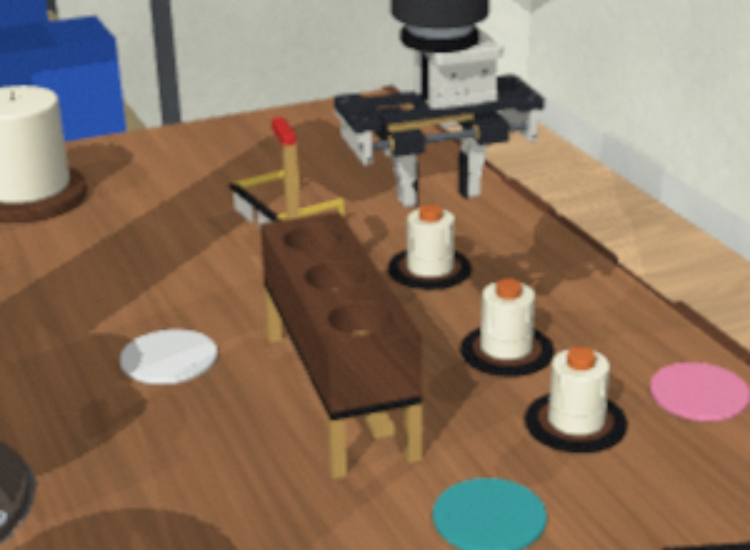

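All three stand on dishes with buttons in, at crop (430,243), (508,322) and (578,393). Next I'll move above the handle at (285,130).

```bash
python3 -m handwheel '[[[-0.5,0.3,-0.2,0,0,0,255],[-1,0.6,-0.4,0,0,0,255],[-1,0.6,-0.4,0,0,0,255]]]'>/dev/null
python3 -m handwheel '[[[-0.5,0.3,0,0,0,0,255],[-1,0.6,0,0,0,0,255],[-1,0.6,0,0,0,0,255]]]'>/dev/null
python3 -m handwheel '[[[-0.6,0,0,0,0,0,255],[-1,0,0,0,0,0,255],[-1.0,0,0,0,0,0,255]]]'>/dev/null
python3 -m handwheel '[[[-0.2,0,0,0,0,0,255],[-0.2,0,0,0,0,0,255],[-0.2,0,0,0,0,0,255]]]'
python3 - <<'E'
from h import *
to(.4815,.206,.24,-1.693)
E
```

```text
t: 41.22
eef_pos: [0.4826, 0.2031, 0.2743]
ee_rot: [3.141, -0.0, -1.694]
force: [-0.7, -0.4, 0.3]
width: 0.0007
gripper_force: 0.0
shift [-0.034  0.019  0.429] turn [ 0.    -0.001 -0.002]  |steps| 0.6
```

```bash
python3 -m handwheel '[[[-0.03,0.02,0.2,0,0,0,255],[-0.03,0.02,0.4,0,0,0,255],[-0.03,0.02,0.5,0,0,0,255],[-0.03,0.02,0.6,0,0,0,255],[-0.03,0.02,0.7,0,0,0,255]]]'
python3 -m handwheel '[[[0,0,0.08,0,0,0,255],[0,0,0.16,0,0,0,255],[0,0,0.24,0,0,0,255],[0,0,0.3,0,0,0,255],[0,0,0.34,0,0,0,255]]]'
python3 -m handwheel '[[[0,0,0.015,0,0,0,255],[0,0,0.03,0,0,0,255],[0,0,0.03,0,0,0,255]]]'
```

```text
t: 41.85
eef_pos: [0.4807, 0.2059, 0.2188]
ee_rot: [3.141, -0.0, -1.693]
force: [-7.0, -1.1, 12.9]
width: 0.0004
gripper_force: 6.1
t: 42.48
eef_pos: [0.4806, 0.2059, 0.1915]
ee_rot: [3.141, -0.001, -1.693]
force: [-6.5, -0.3, 11.1]
width: 0.0008
gripper_force: 5.8
t: 42.85
eef_pos: [0.4806, 0.2059, 0.1891]
ee_rot: [3.141, -0.001, -1.693]
force: [-6.8, 0.5, 10.1]
width: 0.0007
gripper_force: 5.0
```

Not yet at the stop, so I'll continue.

```bash
python3 -m handwheel '[[[0,0,0.015,0,0,0,255],[0,0,0.03,0,0,0,255],[0,0,0.03,0,0,0,255]]]'
python3 -m handwheel '[[[0,0,0.015,0,0,0,255],[0,0,0.02,0,0,0,255],[0,0,0.02,0,0,0,255]]]'
```

```text
t: 43.22
eef_pos: [0.4808, 0.206, 0.1879]
ee_rot: [-3.141, -0.0, -1.692]
force: [-10.5, -0.4, 20.0]
width: 0.0007
gripper_force: 9.5
t: 43.6
eef_pos: [0.4809, 0.2061, 0.1876]
ee_rot: [-3.14, 0.001, -1.692]
force: [-14.3, -1.7, 29.9]
width: 0.0006
gripper_force: 14.6
```

At the lower stop. I'll retreat and check everything.

```bash
python3 -m handwheel '[[[0,0,-0.1,0,0,0,255],[0,0,-0.5,0,0,0,255],[0,0,-1,0,0,0,255]]]'
python3 -m handwheel '[[[0,0.3,0,0,0,0,255],[0,0.6,0,0,0,0,255],[0,0.6,0,0,0,0,255]]]'
python3 - <<'E'
from h import *
t=candles(.076);s=cams.grab_frame("side"); cv2.imwrite("pics/s6.png",s);cv2.imwrite("pics/t6.png",t)
E
```

```text
t: 43.98
eef_pos: [0.4806, 0.2057, 0.2643]
ee_rot: [3.14, -0.002, -1.693]
force: [0.7, -0.7, 0.2]
width: 0.001
gripper_force: 0.0
t: 44.35
eef_pos: [0.4325, 0.212, 0.2646]
ee_rot: [3.141, 0.0, -1.692]
force: [0.5, -0.8, 0.3]
width: 0.0005
gripper_force: 0.0
btn [249.2 166.4] [ 9  8 58] rimblob [251.3 168.3] [241 158  22  22 351] button-> [0.6754 0.2119] rim-> [0.673  0.2092]
btn [319.7 168.5] [ 8  8 56] rimblob [320.2 170.1] [311 160  19  22 329] button-> [ 0.6669 -0.0018] rim-> [ 0.6652 -0.0032]
btn [373.4 169.9] [ 8  9 58] rimblob [372.8 171. ] [363 161  20  22 328] button-> [ 0.661  -0.1638] rim-> [ 0.6608 -0.1645]
```

View pics/s6.png

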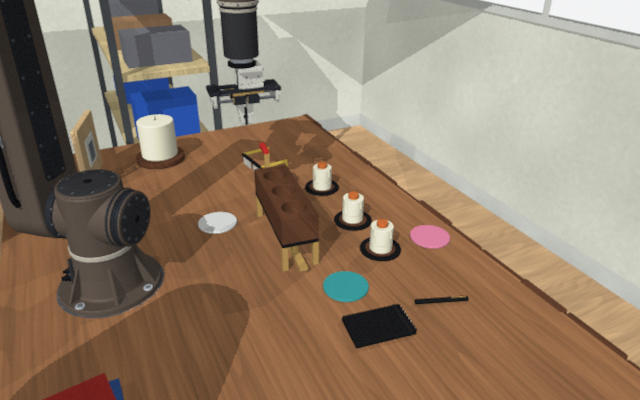

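Candles are centred on their dishes at (322,178), (353,209) and (381,237) with equally low buttons. The handle is down at (264,149), and the notebook, pen and glasses look unmoved.

```bash
python3 -c "
from station import arm
print(arm.job_done())"
```

```text
the job is handed in; nothing more can be done
None
```

The job is handed in (the hand-in gave no verdict): all three candles stand switched on, each on its own black dish, the ejector is back at its lower stop, and the notebook, glasses and pen were not touched.

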